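# Build the pressing stack for a pulley bearing

### The arm

A 6-joint arm with a two-finger parallel gripper is mounted at the origin on a cart in front of the work surface, level with it; the furniture and walls round the work are solid. World frame = base frame: x ahead of the robot, y to its left, z up, the work surface at z = 0. Lengths are in mm, angles in rad, forces in N, time in s.
With the tool pointing down it reaches from about 300 to 875 mm from the base axis. Payload 4.2 kg.
Tool frame: the origin (TCP) lies midway between the tips of the shut fingers; the grasp point (between the pads) lies arm.hold_point_z behind it (arm.hold_point_z is the distance from the TCP to the grasp point, in mm); z points along the fingers, y is the line along which they close (so a half turn about z gives the same grasp; the last joint's range is limited). The gripper opens to 85 mm and grips with 20 to 120 N. Pads are 22 mm wide; open, the fingers measure 114 mm over their backs; the gripper's body (76 mm by 85 mm) begins 54 mm behind the grasp point. The pads swing forward as they close: fully open they stand 13 mm farther back than shut.
Start: joints at [-1.306, 0.32, 1.565, -0, 1.257, -0.02], TCP at [161.558, -551.852, 231.338] pointing down, gripper open.
Joint ranges: [-3.11, 3.11], [-0.84, 2.01], [0.21, 2.61], [-1.34, 4.49], [0.05, 2.63], [-2.56, 2.56]. Speed limits (rad/s): [2.57, 2.57, 3.14, 3.14, 3.14, 3.14].

### API

Orientations are given as a unit quaternion [w, x, y, z].
In Python, from bench import arm, vision, spotter gives the robot as it stands.
- The arm moves only by the tool carry_out, never from a script. Its argument "commands" is a list of rows, each a list of 5 numbers: the shift along the tool's x, y, z in m, then the turn about the tool's z in degrees, then the opening, from 0 (shut) to 1 (fully open). In form: [[tx, ty, tz, spin, fingers], ...]. A call has 1 to 8 rows; each row is the pose to reach, as a shift and turn from the pose commanded when the call began, along the tool's axes at that moment; what a row does not reach only later rows make up. A row lasts 1/10 s, in which the tool goes at most 50 mm and 8.59 degrees, less where a joint would pass 70% of its speed; a pose out of reach is approached as far as the arm can. A call with a gripper value outside its range is refused whole. The fingers move at their own pace and stop on an object; "squeeze" is the grip in N (left out, the last holds). Time passes only in rows, so rows that repeat a pose let the fingers close. It gives the time, the measured TCP pose, the force, the opening and the grip force at its end, in the units of the state.
- arm.get_state(): the state, without advancing time (a new reading comes with each control period).
- vision.grab_frame(name): name is "scene" or "top"; returns a dict with "color" (480x640x3 uint8, blue, green, red), "camera_matrix" (3x3 intrinsics, pixels), "k1" (the pictures are not rectified: a ray, as slopes to the right and down, at radius r is drawn at 1 + k1 r^2 times it, then the intrinsics apply), "world_from_camera" (4x4, takes a point from camera to world coordinates). Camera axes: x right, y down, z forward; pixel columns grow to the right and rows downward; lengths in mm; the calibration is good to about 2 mm. A picture is of the moment at which its call begins. There is no depth.
- arm.job_done(): hands the job in; it is judged then, once.
Trained networks look in the newest picture that a camera, given by its name, has taken for a name from the list of things; names that differ only in an ending like _2 or _b are one class to them, and where a whole thing is asked for, a point or a joint stands for the part that bears it (a point fixed in the world has none). Each returns a list of dicts, best first, with "conf" (0 to 1); they miss things now and then, are a little off and sometimes report something else, mostly with a low value. They report only what shows in the picture. A call takes as long as a camera call. They do not tell look-alikes from the thing itself.
- spotter.find_in(camera, label): "extent" ([left, top, right, bottom] in pixels, round what is visible of it).
- spotter.trace(camera, label): "region" (480x640 bool, what is visible of it) and "extent" ([left, top, right, bottom] in pixels, round what is visible of it).
The state is a dict: "time_s": time; "joints": joint angles; "qvel": joint speeds; "effort": joint torques, N m; "tcp_pos": TCP position; "tcp_rot": TCP orientation; "ft_force": force on the tool from outside, world axes, zero at the start; "wrist_torque": the same for the moment, N m; "gripper_width": finger opening in mm; "grip_force": force on a finger pad.
Only numpy, scipy, OpenCV 4.12 (cv2) and the standard library are available. Lean on these libraries where they do the work, as an engineer would, in place of code of your own. Each camera call takes 0.05 s, during which the arm holds its last target. There are 200 camera calls.

### The job

Set up the stack for pressing the bearing into the pulley: on the middle of the round bolster plate lay the support ring, on it the pulley, then the larger of the two bearings, and last the drift standing on its disc, stem up, each centred on the one below. After setting each piece down, press it down firmly with the fingertips (a push of a good 10 newtons) to feel that it lies flat before you add the next. Let go of everything at the end, and leave the other small parts lying where they are.

Things in the scene. Friction and masses are not known exactly. Their poses are not given: they have to be found in the camera images.
- bolster: press bolster, the target: low round dark steel plate, 100 mm across and 14 mm high, with two thin bright centring circles (36 and 67 mm across) and three flush screw heads on its flat top. Fixed to the counter, but stands elsewhere at every start. Origin: centre of its underside, z up.
- support_ring: support ring: plain grey steel ring, outside 64 mm, bore 30 mm, 18 mm high, lying flat, loose, about 0.25 kg. The bore is open right through, so a press belongs on its face, beside the bore. Grip it across the outside. Origin: centre of its underside, z up.
- pulley: grooved light-metal belt pulley, 62 mm across the rims, 30 mm high, lying flat, loose, about 0.3 kg. Solid to the touch over its whole top, the bore too, and gripped across the rims. Origin: centre of its underside, z up.
- large_bearing: the larger of the two ball bearings, 52 mm across, 15 mm high, grey steel, lying flat, loose, about 0.2 kg. Solid to the touch over its whole top, the bore too. Grip it across the outside. Origin: centre of its underside, z up.
- drift: pressing drift (push piece): dark steel disc, 44 mm across and 10 mm thick, with an upright 24 mm round stem in its middle, ringed by three fine grip bands; 36 mm high in all, standing disc down, loose, about 0.22 kg. Grip it by the stem. Origin: centre of its underside, z up.
- small_bearing: bystander: the smaller ball bearing, 40 mm across, 12 mm high, brownish, loose. Origin: centre of its underside, z up.
- relay: bystander: black cube relay, 28 x 28 mm, 37 mm high with its brass blades up, loose. Origin: centre of its underside, z up.
- valve_spring: bystander: bright coil spring standing upright, 32 mm across, 46 mm high, loose. Origin: centre of its underside, z up.
- spark_plug_a: bystander: spark plug lying down, 63 mm long, 24 mm thick, clean grey metal, loose. Origin: centre of its underside; its length is along its own y.
- spark_plug_b: bystander: spark plug lying down, 63 mm long, 24 mm thick, rusty brown hexagon, loose. Origin: centre of its underside; its length is along its own y.
There are look-alikes about, which are no part of the job. Leave any blue or red look-alike of the drift alone.

How it is judged (in metres and radians):
On the way, in this order (a step that is already met when the one before it is completed fails the run):
1. the support ring lies flat and centred on the bolster plate and is pressed down by the fingers with more than 6 N, while the later pieces are still off the stack (horizontal distance between support_ring and bolster below 0.012 m and height (world z) of support_ring between 0.01 and 0.018 m and angle between support_ring's own z axis and vertical below 0.06 rad and contact force between support_ring and bolster above 6 N and contact force between the fingers and support_ring above 2 N and horizontal distance between each of pulley, large_bearing, drift and bolster above 0.06 m), for 0.05 s.
2. the pulley lies flat and centred on the support ring and is pressed down by the fingers with more than 6 N, while the later pieces are still off the stack (horizontal distance between pulley and support_ring below 0.01 m and height (world z) of pulley between 0.028 and 0.036 m and angle between pulley's own z axis and vertical below 0.06 rad and contact force between pulley and support_ring above 6 N and contact force between the fingers and pulley above 2 N and horizontal distance between each of large_bearing, drift and bolster above 0.06 m), for 0.05 s.
3. the large bearing lies flat and centred on the pulley and is pressed down by the fingers with more than 6 N, while the later pieces are still off the stack (horizontal distance between large_bearing and pulley below 0.01 m and height (world z) of large_bearing between 0.058 and 0.066 m and angle between large_bearing's own z axis and vertical below 0.06 rad and contact force between large_bearing and pulley above 6 N and contact force between the fingers and large_bearing above 2 N and horizontal distance between drift and bolster above 0.06 m), for 0.05 s.
4. the drift lies flat and centred on the large bearing and is pressed down by the fingers with more than 6 N, while the later pieces are still off the stack (horizontal distance between drift and large_bearing below 0.01 m and height (world z) of drift between 0.073 and 0.081 m and angle between drift's own z axis and vertical below 0.06 rad and contact force between drift and large_bearing above 6 N and contact force between the fingers and drift above 2 N), for 0.05 s.
At the end, for the whole second after the job is handed in: Bottom up on the bolster: support ring (within 12 mm of its centre), pulley, large bearing, drift (each within 10 mm of the one below), at seated height within 4 mm, tilted under 0.06 rad, at rest, released; the five other small parts within 30 mm of their starts (horizontal distance between support_ring and bolster below 0.012 m and height (world z) of support_ring between 0.01 and 0.018 m and angle between each of support_ring, pulley, large_bearing, drift's own z axis and vertical below 0.06 rad and horizontal distance between pulley and support_ring below 0.01 m and height (world z) of pulley between 0.028 and 0.036 m and horizontal distance between large_bearing and pulley below 0.01 m and height (world z) of large_bearing between 0.058 and 0.066 m and horizontal distance between drift and large_bearing below 0.01 m and height (world z) of drift between 0.073 and 0.081 m and linear speed of each of support_ring, pulley, large_bearing, drift below 0.02 m/s and angular speed of each of support_ring, pulley, large_bearing, drift below 0.2 rad/s and contact force between the fingers and support_ring below 0.1 N and contact force between the fingers and pulley below 0.1 N and contact force between the fingers and large_bearing below 0.1 N and contact force between the fingers and drift below 0.1 N and distance of each of small_bearing, relay, valve_spring, spark_plug_a, spark_plug_b from where it was at the start of the episode below 0.03 m); the robot touches nothing.
It fails at once if the small bearing is moved more than 30 mm (distance of small_bearing from where it was at the start of the episode above 0.03 m).
It fails at once if the relay is moved more than 30 mm (distance of relay from where it was at the start of the episode above 0.03 m).
It fails at once if the valve spring is moved more than 30 mm (distance of valve_spring from where it was at the start of the episode above 0.03 m).
It fails at once if the spark plug a is moved more than 30 mm (distance of spark_plug_a from where it was at the start of the episode above 0.03 m).
It fails at once if the spark plug b is moved more than 30 mm (distance of spark_plug_b from where it was at the start of the episode above 0.03 m).
It also fails if it takes over 120 s, if anything falls off the work surface, if the arm or the gripper's body presses on something with over 40 N, if the wrist force passes 120 N, or if a joint passes its speed limit or range.

## Working session

There is one attempt and no reset: what is moved stays moved. The work goes in short steps, Python scripts to look and compute and a tool call to move; the robot and the scene stay as the last step left them, time stands still between calls to the robot, and variables do not carry over. Pictures are saved under pics/ and viewed, at most 14 in all, crops included, and the job is handed in when it is done.

Besides the shell and the picture viewer there is one more tool, called after ">>>" as name(argument=value, ...), one argument or row to a line, values as JSON. carry_out: Moves the arm, as the interface text tells. Its arguments: {"type":"object","properties":{"commands":{"type":"array","items":{"type":"array","items":{"type":"number"}}},"squeeze":{"type":"number"}},"required":["commands"]}

```bash
mkdir -p pics; ls
python3 - <<'E'
from bench import arm, vision, spotter
import cv2, numpy as np
s=arm.get_state(); print(s, arm.hold_point_z)
for n in ("scene","top"):
    f=vision.grab_frame(n); cv2.imwrite(f"pics/{n}0.png",f["color"]); print(n,f["camera_matrix"].tolist(),f["k1"],np.round(f["world_from_camera"],4).tolist())
    for l in ["bolster","support_ring","pulley","large_bearing","drift","small_bearing","relay","valve_spring","spark_plug_a"]:
        print(l,[(np.round(d["extent"],1).tolist(),round(d["conf"],2)) for d in spotter.find_in(n,l)[:4]])
E
```

```text
pics
{'time_s': 0.0, 'joints': array([-1.30599532e+00,  3.20299443e-01,  1.56565465e+00,  2.86717455e-05,
        1.25738530e+00, -2.00080848e-02]), 'qvel': array([-0.00144359, -0.00114431, -0.00025059,  0.00066606,  0.00198488,
       -0.00095026]), 'effort': array([ 1.24515998e-03, -4.15521240e+01, -2.34164697e+01,  1.45871172e-04,
        8.26997682e-03,  2.08130933e-05]), 'tcp_pos': array([ 161.4439962 , -551.38948464,  230.48738108]), 'tcp_rot': array([-8.68501488e-04,  9.89877848e-01,  1.41919286e-01, -9.30991038e-05]), 'ft_force': array([ 0.18934723, -0.86294496,  0.14409055]), 'wrist_torque': array([-0.03799887, -0.00212426,  0.01376959]), 'grip_force': 0.0, 'gripper_width': 85.44577781091938} 18.700000000000003
scene [[560.014225865085, 0.0, 315.9768373416521], [0.0, 560.014225865085, 235.81189207682303], [0.0, 0.0, 1.0]] -0.12224422093890813 [[-0.5312, -0.4575, 0.7131, -133.4622], [-0.8472, 0.2967, -0.4408, 365.7015], [-0.0099, -0.8382, -0.5452, 518.7996], [0.0, 0.0, 0.0, 1.0]]
bolster [([144.9, 305.8, 219.9, 358.1], 0.6)]
support_ring [([169.6, 223.2, 207.5, 247.9], 0.96)]
[... 776 characters left out ...]
([194.5, 261.7, 242.7, 308.3], 0.6)]
support_ring [([250.6, 167.2, 274.4, 197.0], 0.92), ([193.4, 261.0, 244.5, 306.1], 0.19)]
pulley [([408.4, 257.5, 439.0, 284.5], 0.68), ([421.0, 217.6, 441.5, 236.3], 0.64)]
large_bearing [([378.0, 180.8, 401.4, 204.2], 0.98)]
drift [([304.8, 315.7, 328.8, 335.4], 0.83), ([305.3, 274.5, 327.8, 297.2], 0.73), ([261.6, 324.2, 284.8, 346.9], 0.64), ([342.6, 295.5, 364.9, 316.5], 0.55)]
small_bearing [([305.8, 275.2, 327.6, 296.5], 0.75), ([421.1, 218.0, 438.4, 237.9], 0.48)]
relay [([214.5, 220.1, 232.1, 235.1], 0.68)]
valve_spring [([316.2, 217.2, 330.6, 236.4], 0.48)]
spark_plug_a [([361.5, 279.1, 393.0, 289.2], 0.59), ([262.9, 275.0, 285.0, 284.7], 0.58)]
```

Run:
```python
import cv2
a=cv2.imread("pics/scene0.png"); cv2.imwrite("pics/scene0c.png",cv2.resize(a[170:380,130:450],(800,525),interpolation=cv2.INTER_CUBIC))
a=cv2.imread("pics/top0.png"); cv2.imwrite("pics/top0c.png",cv2.resize(a[150:360,180:460],(800,600),interpolation=cv2.INTER_CUBIC))
```

```text
(no output)
```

View pics/scene0c.png

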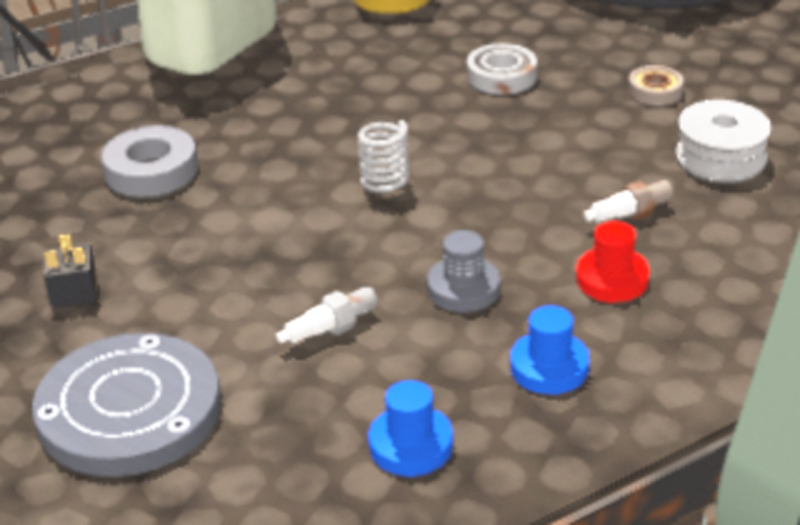

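View pics/top0c.png

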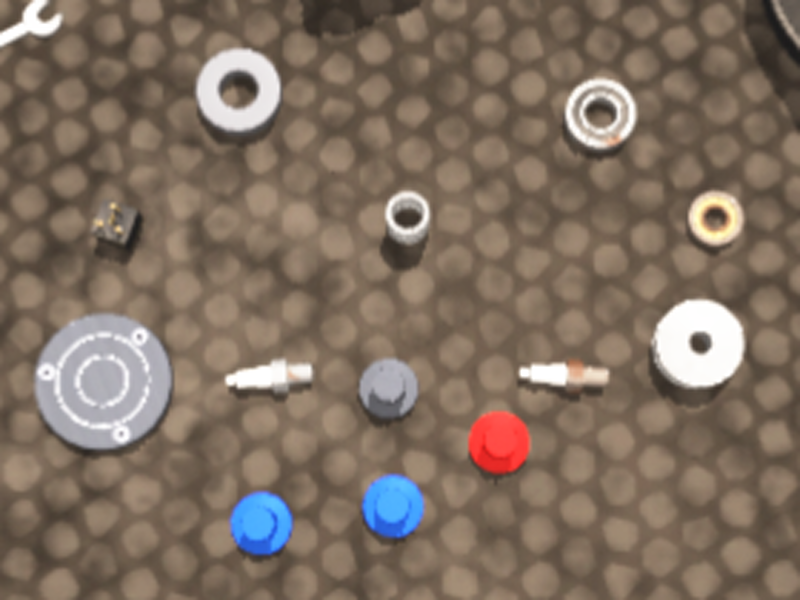

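Scene: bolster near (182,332), ring (188,235), pulley (419,226), large bearing (331,197), grey drift (315,279) – the other three drifts are blue and red. Top: bolster (218,285), ring (263,182), bearing (390,192), pulley (424,271), grey drift (316,286).

```bash
cat > h.py <<'E'
from bench import arm, vision, spotter
import cv2, numpy as np
from scipy.optimize import least_squares
from scipy.spatial.transform import Rotation as R
def proj(f,P):
    T=np.linalg.inv(f["world_from_camera"]); p=P@T[:3,:3].T+T[:3,3]
    s=p[:,:2]/p[:,2:]; s=s*(1+f["k1"]*(s**2).sum(1,keepdims=True))
    K=f["camera_matrix"]; return s*[K[0,0],K[1,1]]+K[:2,2]
t=np.linspace(0,2*np.pi,90,endpoint=False); C=np.c_[np.cos(t),np.sin(t)]
# parts: list of cylinders (radius,z0,z1)
PARTS=dict(bolster=[(50,0,14)],support_ring=[(32,0,18)],pulley=[(31,0,30)],large_bearing=[(26,0,15)],drift=[(22,0,10),(12,10,36)],
 small_bearing=[(20,0,12)],relay=[(18,0,30)],valve_spring=[(16,0,46)])
def sil(f,name,x,y,z):
    m=np.zeros((480*4,640*4),np.uint8)
    for r,a,b in PARTS[name]:
        P=np.vstack([np.c_[C*r+[x,y],np.full(90,z+h)] for h in (a,b)])
        cv2.fillConvexPoly(m,cv2.convexHull(np.round((proj(f,P)+.5)*4).astype(np.int32)),1)
    return m
def feat(m,s):
    ys,xs=np.nonzero(m); ys=(ys+.5)/s-.5; xs=(xs+.5)/s-.5
    return np.array([xs.mean(),ys.mean()])
def outline(f,name,x,y,z):
    q=np.vstack([proj(f,np.c_[C*r+[x,y],np.full(90,z+h)]) for r,a,b in PARTS[name] for h in (a,b)])
    return np.r_[q.min(0),q.max(0)]
def locate(name,hint=None,views=("scene","top"),fr=None,fixz=None,verbose=True):
    fr=fr or {v:vision.grab_frame(v) for v in views}; obs={}
    for v in views:
        D=[d for d in spotter.trace(v,name) if d["region"].sum()>20]
        if hint is not None and hint.get(v) is not None:
            D=[d for d in D if np.hypot(*(feat(d["region"],1)-hint[v]))<12]
        if D: obs[v]=feat(D[0]["region"],1),D[0]
    if not obs: print(name,"none"); return
    def res(p):
        z=p[2] if fixz is None else fixz
        return np.concatenate([feat(sil(fr[v],name,p[0],p[1],z),4)-obs[v][0] for v in obs])
    # initial from ray of one view at z=0
    p0=np.array([450,0,0.]) if fixz is None else np.array([450,0.])
    r=least_squares(res,p0,diff_step=0.01,x_scale=[100,100,20][:len(p0)],method="trf")
    p=r.x
    for st in (2.0,):
        # refine by Gauss-Newton with a 2 mm step
        for _ in range(5):
            e=res(p); J=np.array([(res(p+d)-res(p-d))/(2*st) for d in np.eye(len(p))*st]).T
            p=p-np.linalg.lstsq(J,e,rcond=None)[0]
    if verbose:
        print(name,np.round(p,1),"res",np.round(res(p),2), list(obs))
        for v in obs:
            m=sil(fr[v],name,p[0],p[1],p[2] if fixz is None else fixz)
            print("   ",v,"area mask/model",int(obs[v][1]["region"].sum()),round(m.sum()/16),"ext",np.round(obs[v][1]["extent"],1),np.round(outline(fr[v],name,p[0],p[1],p[2] if fixz is None else fixz),1))
    return p
def tooldelta(world):  # world shift mm -> tool axes m
    s=arm.get_state(); q=s["tcp_rot"]; return R.from_quat([q[1],q[2],q[3],q[0]]).inv().apply(world)/1000
E
cat > a.py <<'E'
from h import *
fr={v:vision.grab_frame(v) for v in("scene","top")}
H=dict(bolster=((182,332),(218,285)),support_ring=((188,235),(263,182)),pulley=((419,226),(424,271)),large_bearing=((331,197),(390,192)),drift=((315,280),(316,286)),small_bearing=((391,204),(430,227)),relay=((158,277),(223,228)),valve_spring=((284,233),(323,227)))
for n,(a,b) in H.items():
    locate(n,dict(scene=a,top=b),fr=fr)
E
python3 a.py
```

```text
bolster [437.9 228.8  -0.5] res [ 0.56  0.05 -0.78 -0.35] ['scene', 'top']
    scene area mask/model 3399 3520 ext [144.1 305.3 219.2 357.7] [142.3 302.5 218.3 360.8]
    top area mask/model 1847 1869 ext [191.5 261.1 243.2 304.7] [190.7 259.1 239.8 307.3]
support_ring [656.1 128.7  -0. ] res [-0.04 -0.01  0.06  0.03] ['scene', 'top']
    scene area mask/model 833 954 ext [173.8 222.1 209.2 248.8] [170.5 219.  209.7 248.3]
    top area mask/model 548 759 ext [252.7 166.1 278.2 195.9] [248.  166.  278.6 197.1]
pulley [ 458.7 -206.8   -0.5] res [0. 0.] ['top']
    top area mask/model 775 797 ext [408.2 255.9 442.4 284.6] [407.4 254.3 439.7 285.6]
large_bearing [ 633.7 -141.1    1.2] res [ 0.47  0.07 -0.47 -0.28] ['scene', 'top']
    scene area mask/model 487 499 ext [317.3 184.  345.1 208.6] [316.4 186.4 344.2 206.9]
    top area mask/model 378 508 ext [374.4 179.9 403.  202.7] [376.4 177.1 401.4 202.5]
drift [429.5  20.2   1.3] res [ 0.49  0.05 -0.53 -0.37] ['scene', 'top']
    scene area mask/model 709 749 ext [300.  260.7 328.8 295. ] [300.2 260.9 329.9 294.5]
    top area mask/mode
[... 283 characters left out ...]
 ext [421.8 219.  441.9 239. ] [418.7 216.2 438.6 235.8]
relay [553.7 219.5  -1.3] res [ 0.62  0.07 -0.82 -0.37] ['scene', 'top']
    scene area mask/model 493 684 ext [147.9 264.7 169.2 293.7] [144.4 264.5 171.9 295. ]
    top area mask/model 216 299 ext [213.1 219.7 232.1 237.3] [210.1 218.5 229.9 238. ]
valve_spring [ 5.53e+02  3.90e+00 -2.00e-01] res [ 0.3  -0.   -0.33 -0.19] ['scene', 'top']
    scene area mask/model 410 636 ext [277.9 218.9 292.5 246.1] [273.1 215.4 293.8 249.5]
    top area mask/model 161 253 ext [316.  217.8 332.7 235.7] [313.8 216.6 329.3 235.9]h.py:21: RuntimeWarning: Mean of empty slice.
  return np.array([xs.mean(),ys.mean()])
  ret = ret.dtype.type(ret / rcount)
```

```bash
cat >> h.py <<'E'
def refine(name,p,z=0,fr=None,views=("scene","top"),half=7):
    """per-view edge fit of the silhouette at known height, then both together"""
    fr=fr or {v:vision.grab_frame(v) for v in views}
    G={}
    for v in views:
        g=cv2.GaussianBlur(fr[v]["color"],(0,0),0.8).astype(np.float32)
        G[v]=np.minimum(np.sqrt(sum(cv2.Sobel(g,cv2.CV_32F,a,b).astype(np.float32)**2 for a,b in((1,0),(0,1))).sum(2)),250)
    r=np.arange(-half,half+.1,1.0); S={v:np.zeros((len(r),len(r))) for v in views}
    for i,dx in enumerate(r):
        for j,dy in enumerate(r):
            for v in views:
                c=max(cv2.findContours(sil(fr[v],name,p[0]+dx,p[1]+dy,z),0,cv2.CHAIN_APPROX_NONE)[0],key=len)[:,0]/4-.375
                S[v][i,j]=cv2.remap(G[v],c[:,0].astype(np.float32),c[:,1].astype(np.float32),1).mean()
    out={}
    for k,M in list(S.items())+[("both",sum(S.values()))]:
        M=cv2.GaussianBlur(M,(0,0),1); i,j=np.unravel_index(M.argmax(),M.shape)
        out[k]=np.array([p[0]+r[i],p[1]+r[j]])
    print(name,{k:np.round(o,1).tolist() for k,o in out.items()}); return out["both"]
E
python3 - <<'E'
from h import *
fr={v:vision.grab_frame(v) for v in("scene","top")}
for n,p in dict(bolster=(437.9,228.8),support_ring=(656.1,128.7),pulley=(458.7,-206.8),large_bearing=(633.7,-141.1),drift=(429.5,20.2)).items(): refine(n,p,fr=fr)
s=arm.get_state(); q=s["tcp_rot"]; print(R.from_quat([q[1],q[2],q[3],q[0]]).as_matrix().round(3))
E
```

```text
bolster {'scene': [437.9, 228.8], 'top': [438.9, 228.8], 'both': [438.9, 228.8]}
support_ring {'scene': [658.1, 129.7], 'top': [657.1, 129.7], 'both': [657.1, 129.7]}
pulley {'scene': [458.7, -205.8], 'top': [459.7, -207.8], 'both': [458.7, -206.8]}
large_bearing {'scene': [636.7, -143.1], 'top': [635.7, -143.1], 'both': [636.7, -143.1]}
drift {'scene': [431.5, 19.2], 'top': [431.5, 19.2], 'both': [431.5, 19.2]}
[[ 0.96   0.281  0.   ]
 [ 0.281 -0.96  -0.   ]
 [ 0.     0.    -1.   ]]
```

View pics/top0.png

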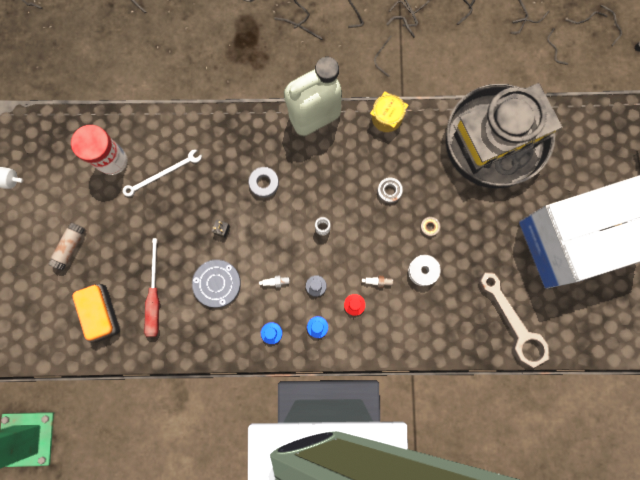

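View pics/scene0.png

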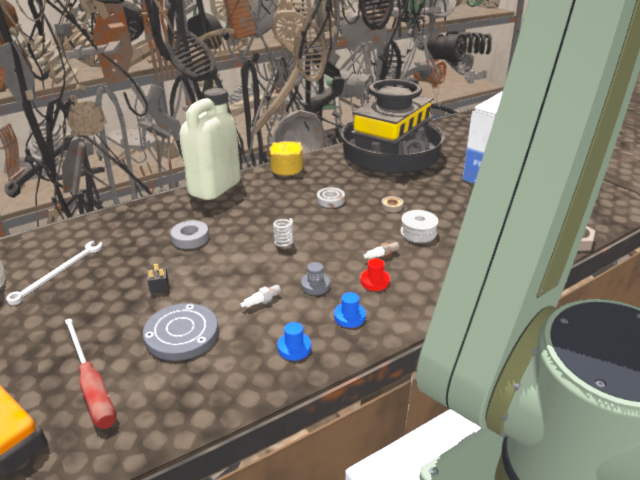

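>>> carry_out(
  commands=[
    [0.04,-0.03,0,-8,1],
    [0.08,-0.06,0,-16,1],
    [0.12,-0.09,0,-24,1],
    [0.16,-0.12,0,-32,1],
    [0.2,-0.15,0,-40,1],
    [0.24,-0.18,0,-48,1],
    [0.28,-0.21,0,-56,1],
    [0.31,-0.24,0,-64,1],
  ],
  squeeze=40,
)

```text
time_s: 2.8
tcp_pos: [393.2, -232.6, 231.6]
tcp_rot: [0.001, 0.762, 0.647, 0.0]
ft_force: [0.7, -0.3, -0.0]
gripper_width: 85.7
grip_force: 0.0
```

```bash
cat > st.py <<'E'
from h import *
import sys
s=arm.get_state(); q=s["tcp_rot"]; M=R.from_quat([q[1],q[2],q[3],q[0]])
print(round(s["time_s"],2),s["tcp_pos"].round(1),"F",s["ft_force"].round(1),"w",round(s["gripper_width"],1),"g",round(s["grip_force"],1),"q6",round(s["joints"][5],2))
print(M.as_matrix().round(4).tolist())
if len(sys.argv)>1:
    T=np.array([float(a) for a in sys.argv[1:4]]); print("shift m",(M.inv().apply(T-s["tcp_pos"])/1000).round(4),"spin to y=+X:",np.degrees(np.arctan2(M.as_matrix()[1,1],M.as_matrix()[0,1])).round(2))
E
python3 st.py 657 130 120
```

```text
2.8 [ 393.2 -232.6  231.6] F [ 0.7 -0.3 -0. ] w 85.7 g 0.0 q6 -0.4
[[0.1619, 0.9868, 0.0013], [0.9868, -0.1619, -0.0004], [-0.0002, 0.0013, -1.0]]
shift m [0.4005 0.2015 0.1118] spin to y=+X: -9.31
```

>>> carry_out(
  commands=[
    [0.04,0.02,0,-5,1],
    [0.08,0.04,0,-9.3,1],
    [0.12,0.06,0,-9.3,1],
    [0.16,0.08,0,-9.3,1],
    [0.2,0.1,0,-9.3,1],
    [0.24,0.12,0,-9.3,1],
    [0.28,0.14,0,-9.3,1],
    [0.32,0.16,0,-9.3,1],
  ],
)

```text
time_s: 3.6
tcp_pos: [604.1, 55.8, 231.3]
tcp_rot: [0.0, 0.709, 0.705, -0.0]
ft_force: [1.0, -0.4, 0.6]
gripper_width: 85.2
grip_force: 0.0
```

```bash
python3 st.py 657 130 120
```

```text
3.6 [604.1  55.8 231.3] F [ 1.  -0.4  0.6] w 85.2 g 0.0 q6 0.08
[[0.0064, 1.0, 0.0002], [1.0, -0.0064, -0.0003], [-0.0003, 0.0002, -1.0]]
shift m [0.0745 0.0524 0.1113] spin to y=+X: -0.37
```

>>> carry_out(
  commands=[
    [0.035,0.025,0,0,1],
    [0.0735,0.0525,0,0,1],
    [0.0735,0.0525,0.045,0,1],
    [0.0735,0.0525,0.09,0,1],
    [0.0735,0.0525,0.13,0,1],
    [0.0735,0.0525,0.16,0,1],
    [0.0735,0.0525,0.16,0,1],
    [0.0735,0.0525,0.16,0,1],
  ],
)

```text
time_s: 4.4
tcp_pos: [656.6, 127.3, 71.7]
tcp_rot: [0.0, 0.709, 0.705, 0.0]
ft_force: [0.7, 0.3, -0.0]
gripper_width: 85.2
grip_force: 0.0
```

```bash
python3 st.py 657 130 0
```

```text
4.4 [656.6 127.3  71.7] F [ 0.7  0.3 -0. ] w 85.2 g 0.0 q6 0.18
[[0.0067, 1.0, 0.0003], [1.0, -0.0067, -0.0001], [-0.0001, 0.0003, -1.0]]
shift m [0.0027 0.0003 0.0717] spin to y=+X: -0.38
```

>>> carry_out(
  commands=[
    [0.0025,0,0.03,0,1],
    [0.0025,0,0.055,0,1],
    [0.0025,0,0.07,0,1],
    [0.0025,0,0.072,0,1],
    [0.0025,0,0.072,0,0.6],
    [0.0025,0,0.072,0,0.5],
    [0.0025,0,0.072,0,0.5],
    [0.0025,0,0.072,0,0.5],
  ],
  squeeze=40,
)

```text
time_s: 5.2
tcp_pos: [657.5, 130.0, 1.6]
tcp_rot: [0.001, 0.709, 0.705, 0.001]
ft_force: [-0.3, 0.6, 5.9]
gripper_width: 61.4
grip_force: 44.8
```

```bash
python3 st.py 657 130 0
```

```text
5.2 [657.5 130.    1.6] F [-0.3  0.6  5.9] w 61.4 g 44.8 q6 0.18
[[0.0067, 1.0, 0.0036], [1.0, -0.0067, 0.0006], [0.0006, 0.0036, -1.0]]
shift m [ 0.     -0.0005  0.0016] spin to y=+X: -0.38
```

>>> carry_out(
  commands=[
    [0,0,-0.01,0,0.5],
    [0,0,-0.03,0,0.5],
    [0,0,-0.06,0,0.5],
    [0,0,-0.06,0,0.5],
  ],
  squeeze=40,
)

```text
time_s: 5.6
tcp_pos: [659.1, 130.3, 63.9]
tcp_rot: [0.003, 0.709, 0.705, 0.004]
ft_force: [1.6, -0.1, -2.1]
gripper_width: 61.1
grip_force: 44.7
```

```bash
python3 st.py 657 130 0
python3 - <<'E'
from h import *
f=vision.grab_frame("scene")["color"]
cv2.imwrite("pics/s1.png",cv2.resize(f[100:270,110:290],(720,680))[:600])
E
```

```text
5.6 [659.1 130.3  63.9] F [ 1.6 -0.1 -2.1] w 61.1 g 44.7 q6 0.18
[[0.0067, 0.9999, 0.0088], [1.0, -0.0067, 0.0015], [0.0015, 0.0088, -1.0]]
shift m [-0.0004 -0.0027  0.0638] spin to y=+X: -0.38
```

View pics/s1.png

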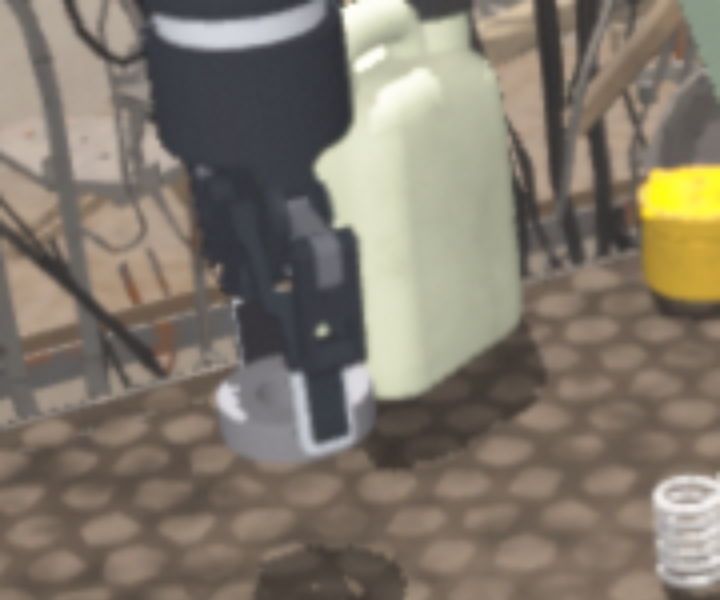

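>>> carry_out(
  commands=[
    [0,0,-0.02,0,0.5],
    [0.02,-0.045,-0.02,0,0.5],
    [0.04,-0.09,-0.02,0,0.5],
    [0.06,-0.135,-0.02,0,0.5],
    [0.08,-0.18,-0.02,0,0.5],
    [0.09,-0.2,-0.02,0,0.5],
    [0.0975,-0.2205,0,0,0.5],
    [0.0975,-0.2205,0.0,0,0.5],
  ],
)

```text
time_s: 6.45
tcp_pos: [430.8, 227.7, 56.4]
tcp_rot: [-0.002, 0.709, 0.706, -0.005]
ft_force: [-0.8, -1.2, -2.8]
gripper_width: 61.1
grip_force: 45.4
```

```bash
python3 st.py 438.6 228.8 16
```

```text
6.45 [430.8 227.7  56.4] F [-0.8 -1.2 -2.8] w 61.1 g 45.4 q6 0.47
[[0.0042, 1.0, -0.009], [1.0, -0.0042, -0.0042], [-0.0043, -0.0089, -1.0]]
shift m [0.0013 0.0081 0.0404] spin to y=+X: -0.24
```

>>> carry_out(
  commands=[
    [0,0,0,0,0.5],
    [0,0,0,0,0.5],
    [0,0,0,0,0.5],
  ],
)

```text
time_s: 6.75
tcp_pos: [437.7, 228.6, 59.6]
tcp_rot: [0.0, 0.71, 0.704, 0.001]
ft_force: [-0.4, 0.2, -3.2]
gripper_width: 61.4
grip_force: 45.4
```

```bash
python3 st.py 438.6 228.8 16; python3 -c "
from h import *
print(arm.get_state()['qvel'].round(3))"
```

```text
6.75 [437.7 228.6  59.6] F [-0.4  0.2 -3.2] w 61.4 g 45.4 q6 0.47
[[0.0077, 1.0, 0.0014], [1.0, -0.0077, 0.0005], [0.0005, 0.0014, -1.0]]
shift m [0.0002 0.0008 0.0436] spin to y=+X: -0.44
[-0.001 -0.002  0.003  0.004  0.002  0.001]
```

>>> carry_out(
  commands=[
    [0,0.001,0.02,0,0.5],
    [0,0.001,0.035,0,0.5],
    [0,0.001,0.041,0,0.5],
    [0,0.001,0.043,0,0.5],
    [0,0.001,0.043,0,0.5],
    [0,0.001,0.043,0,0.5],
  ],
)

```text
time_s: 7.35
tcp_pos: [438.0, 228.9, 16.9]
tcp_rot: [0.0, 0.71, 0.705, 0.001]
ft_force: [-0.1, -0.7, -3.5]
gripper_width: 61.5
grip_force: 45.3
```

>>> carry_out(
  commands=[
    [0,0,0.001,0,0.5],
    [0,0,0.002,0,0.5],
    [0,0,0.002,0,0.5],
    [0,0,0.002,0,0.5],
  ],
)

```text
time_s: 7.75
tcp_pos: [437.9, 229.0, 15.5]
tcp_rot: [0.0, 0.709, 0.705, 0.001]
ft_force: [-1.2, -1.3, 5.0]
gripper_width: 61.6
grip_force: 46.2
```

>>> carry_out(
  commands=[
    [0,0,0,0,0.85],
    [0,0,0,0,1],
    [0,0,0,0,1],
    [0,0,0,0,1],
    [0,0,-0.03,0,1],
    [0,0,-0.07,0,1],
    [0,0,-0.1,0,0.5],
    [0,0,-0.1,0,0],
  ],
)

```text
time_s: 8.55
tcp_pos: [440.0, 230.0, 118.2]
tcp_rot: [0.001, 0.709, 0.705, 0.004]
ft_force: [1.3, -0.4, -0.6]
gripper_width: 59.4
grip_force: 0.0
```

>>> carry_out(
  commands=[
    [0,-0.04,0,0,0],
    [0,-0.09,0,0,0],
    [0,-0.1,0,0,0],
    [0,-0.1,0,0,0],
    [0,-0.1,0,0,0],
  ],
)

```text
time_s: 9.05
tcp_pos: [338.5, 229.9, 114.2]
tcp_rot: [0.0, 0.709, 0.705, 0.001]
ft_force: [0.1, 1.1, -0.0]
gripper_width: 0.0
grip_force: 0.0
```

```bash
python3 - <<'E'
from h import *
fr={v:vision.grab_frame(v) for v in("scene","top")}
locate("support_ring",None,fr=fr); refine("support_ring",(438,229),14,fr=fr); refine("support_ring",(438,229),14,fr=fr,half=4)
a=fr["top"]["color"][230:350,150:290]; b=fr["scene"]["color"][260:380,110:250]
cv2.imwrite("pics/p1.png",cv2.resize(np.hstack([a,b]),(800,343),interpolation=cv2.INTER_CUBIC))
E
python3 st.py 438 252 50
```

```text
support_ring [439.1 230.2  11. ] res [ 0.75  0.1  -1.02 -0.53] ['scene', 'top']
    scene area mask/model 1416 1715 ext [155.9 301.9 203.2 341.9] [152.6 302.1 202.7 344.4]
    top area mask/model 670 821 ext [200.8 266.8 230.8 297.3] [196.9 266.2 229.6 297.7]
support_ring {'scene': [435.0, 231.0], 'top': [439.0, 227.0], 'both': [438.0, 228.0]}
support_ring {'scene': [434.0, 231.0], 'top': [439.0, 227.0], 'both': [438.0, 228.0]}
9.25 [338.6 229.6 114.1] F [ 0.  -0.8  0.6] w 0.3 g 0.0 q6 0.58
[[0.0075, 1.0, 0.0004], [1.0, -0.0075, 0.0001], [0.0001, 0.0004, -1.0]]
shift m [0.0231 0.0992 0.0642] spin to y=+X: -0.43
```

View pics/p1.png

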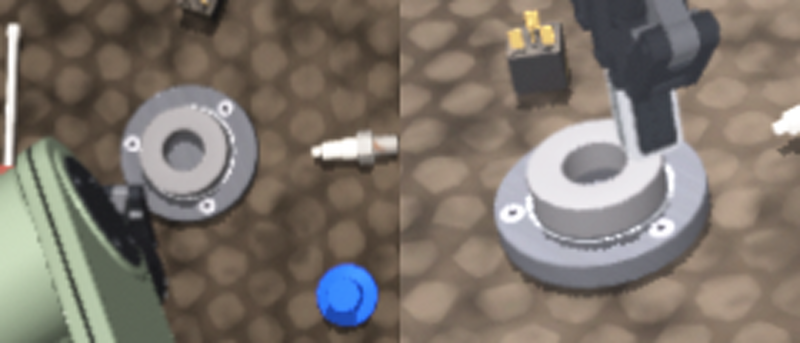

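>>> carry_out(
  commands=[
    [0.01,0.045,0,0,0],
    [0.023,0.09,0.02,0,0],
    [0.023,0.0995,0.05,0,0],
    [0.023,0.0995,0.07,0,0],
    [0.023,0.0995,0.078,0,0],
    [0.023,0.0995,0.078,0,0],
  ],
)

```text
time_s: 9.85
tcp_pos: [436.6, 251.2, 35.1]
tcp_rot: [-0.0, 0.71, 0.705, -0.001]
ft_force: [-0.7, 0.1, 0.5]
gripper_width: -0.0
grip_force: 0.0
```

>>> carry_out(
  commands=[
    [0,0,0.003,0,0],
    [0,0,0.005,0,0],
    [0,0,0.006,0,0],
    [0,0,0.006,0,0],
  ],
)

```text
time_s: 10.25
tcp_pos: [437.6, 252.1, 32.0]
tcp_rot: [0.0, 0.709, 0.705, 0.001]
ft_force: [-0.9, -2.6, 6.9]
gripper_width: 0.2
grip_force: 3.3
```

>>> carry_out(
  commands=[
    [0,0,0.001,0,0],
    [0,0,0.002,0,0],
    [0,0,0.003,0,0],
    [0,0,0.003,0,0],
  ],
)

```text
time_s: 10.65
tcp_pos: [437.7, 252.2, 31.9]
tcp_rot: [0.001, 0.709, 0.705, 0.002]
ft_force: [-7.0, -3.7, 31.2]
gripper_width: -0.4
grip_force: 15.3
```

>>> carry_out(
  commands=[
    [0,0,-0.045,0,0],
    [0,0,-0.09,0,0],
    [-0.045,0,-0.1,0,0.5],
    [-0.09,0,-0.1,0,1],
    [-0.135,0.01,-0.1,0,1],
    [-0.18,0.01,-0.1,0,1],
    [-0.225,0.02,-0.1,0,1],
    [-0.27,0.024,-0.1,0,1],
  ],
)

```text
time_s: 11.45
tcp_pos: [459.9, -20.2, 128.5]
tcp_rot: [0.001, 0.709, 0.705, 0.001]
ft_force: [1.4, -0.6, 0.0]
gripper_width: 84.6
grip_force: 0.0
```

>>> carry_out(
  commands=[
    [-0.045,0,0,0,1],
    [-0.09,0,0,0,1],
    [-0.135,0,0,0,1],
    [-0.17,0,0,0,1],
    [-0.19,0,0,0,1],
    [-0.19,0,0,0,1],
    [-0.19,0,0,0,1],
  ],
)

```text
time_s: 12.15
tcp_pos: [457.8, -208.2, 127.8]
tcp_rot: [0.0, 0.71, 0.704, 0.0]
ft_force: [-0.3, -0.4, -0.1]
gripper_width: 85.2
grip_force: 0.0
```

```bash
python3 st.py 458.7 -206.8 8
```

```text
12.15 [ 457.8 -208.2  127.8] F [-0.3 -0.4 -0.1] w 85.2 g 0.0 q6 -0.44
[[0.0076, 1.0, 0.0007], [1.0, -0.0076, 0.0001], [0.0001, 0.0007, -1.0]]
shift m [0.0014 0.0008 0.1198] spin to y=+X: -0.44
```

>>> carry_out(
  commands=[
    [0.0012,0.001,0.045,0,1],
    [0.0012,0.001,0.09,0,1],
    [0.0012,0.001,0.115,0,1],
    [0.0012,0.001,0.123,0,1],
    [0.0012,0.001,0.123,0,1],
    [0.0012,0.001,0.123,0,0.6],
    [0.0012,0.001,0.123,0,0.5],
    [0.0012,0.001,0.123,0,0.5],
  ],
  squeeze=40,
)

```text
time_s: 12.95
tcp_pos: [459.9, -207.4, 6.2]
tcp_rot: [0.001, 0.709, 0.705, 0.001]
ft_force: [-0.2, 2.1, 6.4]
gripper_width: 60.4
grip_force: 43.0
```

>>> carry_out(
  commands=[
    [0,0,0,0,0.5],
    [0,0,0,0,0.5],
  ],
)

```text
time_s: 13.15
tcp_pos: [459.9, -207.4, 6.2]
tcp_rot: [0.001, 0.71, 0.705, 0.001]
ft_force: [-0.3, 1.2, 6.4]
gripper_width: 60.5
grip_force: 43.0
```

>>> carry_out(
  commands=[
    [0,0,-0.03,0,0.5],
    [0,0,-0.075,0,0.5],
    [0.04,0,-0.09,0,0.5],
    [0.085,-0.005,-0.09,0,0.5],
    [0.13,-0.01,-0.09,0,0.5],
    [0.175,-0.015,-0.09,0,0.5],
    [0.22,-0.02,-0.09,0,0.5],
    [0.265,-0.024,-0.09,0,0.5],
  ],
)

```text
time_s: 13.95
tcp_pos: [436.1, 59.5, 95.0]
tcp_rot: [0.0, 0.71, 0.705, 0.001]
ft_force: [1.2, 0.2, -2.6]
gripper_width: 59.8
grip_force: 46.7
```

>>> carry_out(
  commands=[
    [0.045,0,0,0,0.5],
    [0.09,0,0,0,0.5],
    [0.13,0,0,0,0.5],
    [0.16,0,0,0,0.5],
    [0.171,0,0,0,0.5],
    [0.171,0,0,0,0.5],
    [0.171,0,0,0,0.5],
  ],
)

```text
time_s: 14.65
tcp_pos: [437.4, 227.9, 94.3]
tcp_rot: [0.0, 0.709, 0.705, -0.001]
ft_force: [-0.4, -1.1, -3.4]
gripper_width: 60.0
grip_force: 46.7
```

```bash
python3 st.py 438.3 228.7 39
```

```text
14.65 [437.4 227.9  94.3] F [-0.4 -1.1 -3.4] w 60.0 g 46.7 q6 0.46
[[0.0066, 1.0, -0.0006], [1.0, -0.0066, -0.001], [-0.001, -0.0006, -1.0]]
shift m [0.0009 0.0009 0.0553] spin to y=+X: -0.38
```

>>> carry_out(
  commands=[
    [0.0008,0.0008,0.03,0,0.5],
    [0.0008,0.0008,0.048,0,0.5],
    [0.0008,0.0008,0.053,0,0.5],
    [0.0008,0.0008,0.054,0,0.5],
    [0.0008,0.0008,0.054,0,0.5],
  ],
)

```text
time_s: 15.15
tcp_pos: [439.3, 229.3, 41.0]
tcp_rot: [0.0, 0.71, 0.704, 0.001]
ft_force: [0.0, -0.4, -3.1]
gripper_width: 60.6
grip_force: 46.5
```

>>> carry_out(
  commands=[
    [0,0,0.001,0,0.5],
    [0,0,0.0025,0,0.5],
    [0,0,0.0025,0,0.5],
    [0,0,0.0025,0,0.5],
  ],
)

```text
time_s: 15.55
tcp_pos: [439.1, 229.8, 38.3]
tcp_rot: [0.0, 0.709, 0.705, 0.001]
ft_force: [0.1, -0.9, -0.7]
gripper_width: 60.3
grip_force: 46.8
```

>>> carry_out(
  commands=[
    [0,0,0,0,0.85],
    [0,0,0,0,1],
    [0,0,0,0,1],
    [0,0,0,0,1],
    [0,0,-0.04,0,1],
    [0,0,-0.085,0,1],
    [0,0,-0.1,0,0.5],
    [0,0,-0.1,0,0],
  ],
)

```text
time_s: 16.35
tcp_pos: [440.2, 230.5, 140.4]
tcp_rot: [0.001, 0.709, 0.705, 0.003]
ft_force: [0.9, 0.4, 0.3]
gripper_width: 58.9
grip_force: 0.0
```

>>> carry_out(
  commands=[
    [0,-0.04,0,0,0],
    [0,-0.09,0,0,0],
    [0,-0.1,0,0,0],
    [0,-0.1,0,0,0],
    [0,-0.1,0,0,0],
  ],
)

```text
time_s: 16.85
tcp_pos: [339.5, 230.7, 137.5]
tcp_rot: [0.0, 0.709, 0.705, 0.0]
ft_force: [-0.3, 0.5, 0.9]
gripper_width: 0.0
grip_force: 0.0
```

```bash
cat > chk.py <<'E'
from h import *
import sys
n,z,fn=sys.argv[1],float(sys.argv[2]),sys.argv[3]
fr={v:vision.grab_frame(v) for v in("scene","top")}
locate(n,None,fr=fr); refine(n,(438,229),z,fr=fr)
a=fr["top"]["color"][230:350,150:290]; b=fr["scene"]["color"][250:370,110:250]
cv2.imwrite(fn,cv2.resize(np.hstack([a,b]),(800,343),interpolation=cv2.INTER_CUBIC))
E
python3 chk.py pulley 32 pics/p2.png; python3 st.py 438.5 229 75
```

```text
pulley [439.9 232.7  28.2] res [ 0.71  0.08 -0.96 -0.49] ['scene', 'top']
    scene area mask/model 1655 2008 ext [147.9 285.2 194.9 330.2] [147.3 286.  198.4 334.4]
    top area mask/model 774 850 ext [195.1 268.1 228.6 295.7] [192.8 264.4 226.5 296.2]
pulley {'scene': [440.0, 232.0], 'top': [440.0, 231.0], 'both': [440.0, 231.0]}
17.05 [339.8 230.6 137.6] F [ 0.3  0.5 -0.4] w -0.5 g 0.0 q6 0.58
[[0.0074, 1.0, 0.0003], [1.0, -0.0074, -0.0001], [-0.0001, 0.0003, -1.0]]
shift m [-0.0008  0.0986  0.0626] spin to y=+X: -0.43
```

View pics/p2.png

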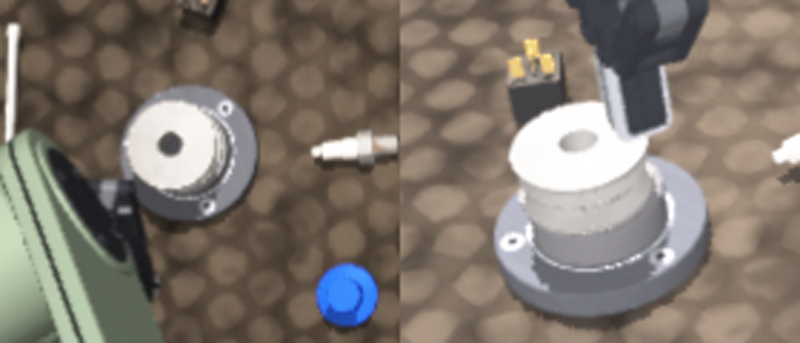

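>>> carry_out(
  commands=[
    [0,0.045,0,0,0],
    [0,0.09,0.02,0,0],
    [0,0.0995,0.055,0,0],
    [0,0.0995,0.068,0,0],
    [0,0.0995,0.073,0,0],
    [0,0.0995,0.073,0,0],
  ],
)

```text
time_s: 17.65
tcp_pos: [438.2, 229.4, 64.1]
tcp_rot: [-0.0, 0.71, 0.705, -0.001]
ft_force: [0.1, -0.2, 1.1]
gripper_width: 0.3
grip_force: 0.0
```

>>> carry_out(
  commands=[
    [0,0,0.002,0,0],
    [0,0,0.004,0,0],
    [0,0,0.0045,0,0],
    [0,0,0.0045,0,0],
  ],
)

```text
time_s: 18.05
tcp_pos: [438.8, 230.1, 62.0]
tcp_rot: [0.001, 0.709, 0.705, 0.001]
ft_force: [-0.9, -1.4, 6.2]
gripper_width: 0.4
grip_force: 3.1
```

>>> carry_out(
  commands=[
    [0,0,0.001,0,0],
    [0,0,0.0015,0,0],
    [0,0,0.0015,0,0],
    [0,0,0.0015,0,0],
  ],
)

```text
time_s: 18.45
tcp_pos: [438.8, 230.1, 61.9]
tcp_rot: [0.001, 0.709, 0.705, 0.002]
ft_force: [-4.1, -2.4, 17.7]
gripper_width: 0.0
grip_force: 8.8
```

>>> carry_out(
  commands=[
    [0,0,-0.045,0,0],
    [0,0,-0.09,0,0],
    [-0.04,0.02,-0.09,0,0.5],
    [-0.08,0.04,-0.09,0,1],
    [-0.12,0.065,-0.09,0,1],
    [-0.16,0.085,-0.09,0,1],
    [-0.2,0.105,-0.09,0,1],
    [-0.24,0.13,-0.09,0,1],
  ],
)

```text
time_s: 19.25
tcp_pos: [566.8, -12.7, 149.8]
tcp_rot: [0.001, 0.709, 0.705, 0.001]
ft_force: [1.2, 1.0, 0.7]
gripper_width: 84.7
grip_force: 0.0
```

>>> carry_out(
  commands=[
    [-0.04,0.02,0,0,1],
    [-0.08,0.045,0,0,1],
    [-0.115,0.06,0,0,1],
    [-0.1315,0.0705,0.03,0,1],
    [-0.1315,0.0705,0.07,0,1],
    [-0.1315,0.0705,0.09,0,1],
    [-0.1315,0.0705,0.09,0,1],
    [-0.1315,0.0705,0.09,0,1],
  ],
)

```text
time_s: 20.05
tcp_pos: [636.8, -143.0, 59.8]
tcp_rot: [0.001, 0.709, 0.705, 0.0]
ft_force: [0.2, 0.0, -0.1]
gripper_width: 85.5
grip_force: 0.0
```

```bash
python3 st.py 636.5 -143 -1
```

```text
20.05 [ 636.8 -143.    59.8] F [ 0.2  0.  -0.1] w 85.5 g 0.0 q6 -0.23
[[0.0064, 1.0, 0.0014], [1.0, -0.0064, -0.0004], [-0.0004, 0.0014, -1.0]]
shift m [ 0.0001 -0.0003  0.0608] spin to y=+X: -0.37
```

>>> carry_out(
  commands=[
    [0,0,0.03,0,1],
    [0,0,0.05,0,1],
    [0,0,0.059,0,1],
    [0,0,0.059,0,1],
    [0,0,0.059,0,0.6],
    [0,0,0.059,0,0.4],
    [0,0,0.059,0,0.4],
    [0,0,0.059,0,0.4],
  ],
  squeeze=40,
)

```text
time_s: 20.85
tcp_pos: [637.0, -143.3, 1.7]
tcp_rot: [0.001, 0.709, 0.705, 0.001]
ft_force: [-1.3, 1.0, 5.5]
gripper_width: 50.4
grip_force: 41.1
```

>>> carry_out(
  commands=[
    [0,0,0,0,0.4],
    [0,0,0,0,0.4],
  ],
)

```text
time_s: 21.05
tcp_pos: [637.0, -143.3, 1.7]
tcp_rot: [0.001, 0.709, 0.705, 0.001]
ft_force: [-0.8, 0.4, 5.1]
gripper_width: 50.2
grip_force: 41.1
```

>>> carry_out(
  commands=[
    [0,0,-0.03,0,0.4],
    [0,0,-0.075,0,0.4],
    [0,0,-0.11,0,0.4],
    [0.04,-0.02,-0.11,0,0.4],
    [0.08,-0.04,-0.11,0,0.4],
    [0.12,-0.065,-0.11,0,0.4],
    [0.16,-0.085,-0.11,0,0.4],
    [0.2,-0.105,-0.11,0,0.4],
  ],
)

```text
time_s: 21.85
tcp_pos: [531.4, 58.9, 110.3]
tcp_rot: [0.0, 0.71, 0.705, 0.0]
ft_force: [1.6, 1.4, -1.8]
gripper_width: 50.0
grip_force: 42.6
```

>>> carry_out(
  commands=[
    [0.04,-0.02,0,0,0.4],
    [0.08,-0.045,0,0,0.4],
    [0.12,-0.065,0,0,0.4],
    [0.155,-0.085,0,0,0.4],
    [0.172,-0.095,0,0,0.4],
    [0.172,-0.095,0,0,0.4],
    [0.172,-0.095,0,0,0.4],
    [0.172,-0.095,0,0,0.4],
  ],
)

```text
time_s: 22.65
tcp_pos: [439.2, 229.5, 109.9]
tcp_rot: [0.0, 0.71, 0.704, 0.0]
ft_force: [0.4, 0.8, -1.6]
gripper_width: 50.4
grip_force: 42.6
```

```bash
python3 st.py 439.5 230.3 63.7
```

```text
22.65 [439.2 229.5 109.9] F [ 0.4  0.8 -1.6] w 50.4 g 42.6 q6 0.47
[[0.0075, 1.0, 0.0006], [1.0, -0.0075, -0.0002], [-0.0002, 0.0006, -1.0]]
shift m [0.0008 0.0003 0.0462] spin to y=+X: -0.43
```

>>> carry_out(
  commands=[
    [0.0008,0,0.025,0,0.4],
    [0.0008,0,0.04,0,0.4],
    [0.0008,0,0.0445,0,0.4],
    [0.0008,0,0.0445,0,0.4],
    [0.0008,0,0.0445,0,0.4],
  ],
)

```text
time_s: 23.15
tcp_pos: [439.5, 230.8, 65.9]
tcp_rot: [0.0, 0.71, 0.704, 0.001]
ft_force: [0.0, 0.5, -2.4]
gripper_width: 50.2
grip_force: 42.6
```

>>> carry_out(
  commands=[
    [0,0,0.001,0,0.4],
    [0,0,0.002,0,0.4],
    [0,0,0.002,0,0.4],
    [0,0,0.002,0,0.4],
  ],
)

```text
time_s: 23.55
tcp_pos: [439.0, 231.1, 63.7]
tcp_rot: [0.0, 0.709, 0.705, 0.0]
ft_force: [0.6, -0.4, -0.8]
gripper_width: 50.1
grip_force: 42.8
```

>>> carry_out(
  commands=[
    [0,0,0.0005,0,0.4],
    [0,0,0.0005,0,0.7],
    [0,0,0.0005,0,0.9],
    [0,0,0.0005,0,0.9],
    [0,0,-0.04,0,0.9],
    [0,0,-0.08,0,0.9],
    [0,0,-0.08,0,0.5],
    [0,0,-0.08,0,0],
  ],
)

```text
time_s: 24.35
tcp_pos: [438.9, 231.2, 143.9]
tcp_rot: [0.0, 0.709, 0.705, 0.001]
ft_force: [0.0, -0.1, -0.3]
gripper_width: 49.4
grip_force: 0.0
```

>>> carry_out(
  commands=[
    [0,-0.04,0,0,0],
    [0,-0.09,0,0,0],
    [0,-0.1,0,0,0],
    [0,-0.1,0,0,0],
    [0,-0.1,0,0,0],
  ],
)

```text
time_s: 24.85
tcp_pos: [339.5, 232.0, 142.9]
tcp_rot: [0.0, 0.709, 0.705, 0.0]
ft_force: [0.7, 0.7, -1.3]
gripper_width: -0.0
grip_force: 0.0
```

```bash
python3 chk.py large_bearing 62 pics/p3.png; python3 st.py 439.5 230.5 80
```

```text
large_bearing [439.7 234.8  60.3] res [ 1.    0.1  -1.43 -0.63] ['scene', 'top']
    scene area mask/model 963 1198 ext [146.6 277.7 194.5 310.7] [147.4 278.8 189.9 313.5]
    top area mask/model 467 596 ext [194.2 268.6 222.1 295. ] [192.1 265.9 220.  292.7]
large_bearing {'scene': [440.0, 235.0], 'top': [442.0, 226.0], 'both': [441.0, 234.0]}
25.05 [339.8 231.9 143.1] F [-0.1  0.1 -0.1] w 0.2 g 0.0 q6 0.58
[[0.0075, 1.0, 0.0003], [1.0, -0.0075, -0.0001], [-0.0001, 0.0003, -1.0]]
shift m [-0.0006  0.0996  0.0631] spin to y=+X: -0.43
```

View pics/p3.png

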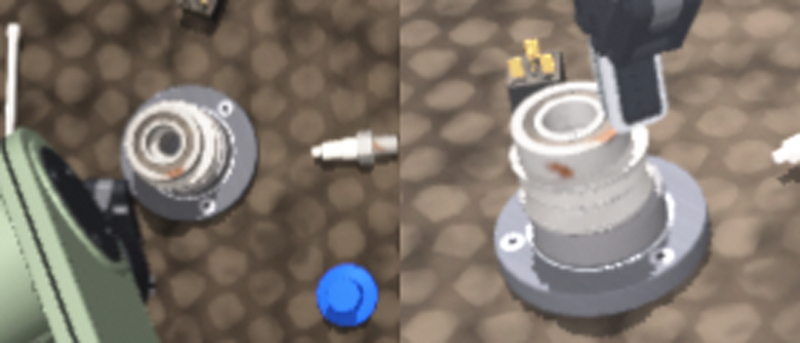

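>>> carry_out(
  commands=[
    [0,0.045,0,0,0],
    [0,0.09,0.02,0,0],
    [0,0.1,0.05,0,0],
    [0,0.1,0.06,0,0],
    [0,0.1,0.0635,0,0],
    [0,0.1,0.0635,0,0],
  ],
)

```text
time_s: 25.65
tcp_pos: [437.8, 230.9, 79.7]
tcp_rot: [-0.0, 0.709, 0.705, -0.001]
ft_force: [-0.2, -0.3, 0.3]
gripper_width: 0.1
grip_force: 0.0
```

>>> carry_out(
  commands=[
    [0,0,0.002,0,0],
    [0,0,0.004,0,0],
    [0,0,0.005,0,0],
    [0,0,0.005,0,0],
  ],
)

```text
time_s: 26.05
tcp_pos: [438.8, 231.5, 76.9]
tcp_rot: [0.0, 0.709, 0.705, 0.001]
ft_force: [-3.0, -0.7, 10.8]
gripper_width: 0.2
grip_force: 5.4
```

>>> carry_out(
  commands=[
    [0,0,0.001,0,0],
    [0,0,0.001,0,0],
    [0,0,0.001,0,0],
  ],
)

```text
time_s: 26.35
tcp_pos: [438.8, 231.5, 76.9]
tcp_rot: [0.0, 0.709, 0.705, 0.001]
ft_force: [-3.9, -1.8, 18.2]
gripper_width: -0.2
grip_force: 9.0
```

>>> carry_out(
  commands=[
    [0,0,-0.045,0,0],
    [0,0,-0.075,0,0],
    [-0.045,0,-0.075,0,0.6],
    [-0.09,0,-0.075,0,0.6],
    [-0.135,-0.003,-0.075,0,0.6],
    [-0.18,-0.006,-0.075,0,0.6],
    [-0.2123,-0.006,-0.06,0,0.6],
    [-0.2123,-0.006,-0.02,0,0.6],
  ],
)

```text
time_s: 27.15
tcp_pos: [434.3, 15.9, 96.7]
tcp_rot: [0.004, 0.711, 0.703, 0.004]
ft_force: [1.4, 0.6, -0.4]
gripper_width: 50.6
grip_force: 0.0
```

>>> carry_out(
  commands=[
    [0,0,0.02,0,0.6],
    [0,0,0.03,0,0.6],
    [0,0,0.03,0,0.6],
    [0,0,0.03,0,0.6],
  ],
)

```text
time_s: 27.55
tcp_pos: [432.0, 19.1, 64.7]
tcp_rot: [0.001, 0.709, 0.705, 0.001]
ft_force: [0.1, -0.0, 0.7]
gripper_width: 51.1
grip_force: 0.0
```

```bash
python3 st.py 431.5 19.2 14
```

```text
27.55 [432.   19.1  64.7] F [ 0.1 -0.   0.7] w 51.1 g 0.0 q6 0.02
[[0.006, 1.0, 0.0019], [1.0, -0.006, -0.0001], [-0.0001, 0.0019, -1.0]]
shift m [ 0.0001 -0.0006  0.0507] spin to y=+X: -0.34
```

>>> carry_out(
  commands=[
    [0,-0.0005,0.025,0,0.6],
    [0,-0.0005,0.042,0,0.6],
    [0,-0.0005,0.05,0,0.6],
    [0,-0.0005,0.05,0,0.6],
    [0,-0.0005,0.05,0,0.1],
    [0,-0.0005,0.05,0,0.1],
    [0,-0.0005,0.05,0,0.1],
    [0,-0.0005,0.05,0,0.1],
  ],
  squeeze=40,
)

```text
time_s: 28.35
tcp_pos: [431.5, 18.8, 14.9]
tcp_rot: [0.001, 0.709, 0.705, 0.001]
ft_force: [-1.0, 0.5, 6.1]
gripper_width: 21.8
grip_force: 39.0
```

>>> carry_out(
  commands=[
    [0,0,0,0,0.1],
    [0,0,0,0,0.1],
  ],
)

```text
time_s: 28.55
tcp_pos: [431.5, 18.8, 14.9]
tcp_rot: [0.001, 0.709, 0.705, 0.001]
ft_force: [-1.7, 1.1, 6.1]
gripper_width: 22.2
grip_force: 39.0
```

>>> carry_out(
  commands=[
    [0,0,-0.03,0,0.1],
    [0,0,-0.075,0,0.1],
    [0,0,-0.11,0,0.1],
    [0.045,0,-0.11,0,0.1],
    [0.09,0.003,-0.11,0,0.1],
    [0.135,0.0065,-0.11,0,0.1],
    [0.175,0.0065,-0.11,0,0.1],
    [0.2,0.0065,-0.11,0,0.1],
  ],
)

```text
time_s: 29.35
tcp_pos: [438.4, 221.3, 123.9]
tcp_rot: [-0.0, 0.709, 0.705, 0.0]
ft_force: [0.5, -1.0, -2.1]
gripper_width: 21.7
grip_force: 40.2
```

>>> carry_out(
  commands=[
    [0.0125,0,0,0,0.1],
    [0.0125,0,0,0,0.1],
    [0.0125,0,0,0,0.1],
    [0.0125,0,0,0,0.1],
  ],
)

```text
time_s: 29.75
tcp_pos: [438.4, 229.8, 123.7]
tcp_rot: [0.0, 0.71, 0.704, -0.001]
ft_force: [-0.5, 0.8, -2.7]
gripper_width: 21.5
grip_force: 40.2
```

```bash
python3 st.py 439.5 232 92
python3 - <<'E'
from h import *
fr={v:vision.grab_frame(v) for v in("scene","top")}
refine("drift",(439,232),108,fr=fr)
a=fr["top"]["color"][230:350,150:290]; b=fr["scene"]["color"][220:340,110:250]
cv2.imwrite("pics/p4.png",cv2.resize(np.hstack([a,b]),(800,343),interpolation=cv2.INTER_CUBIC))
E
```

```text
29.75 [438.4 229.8 123.7] F [-0.5  0.8 -2.7] w 21.5 g 40.2 q6 0.47
[[0.008, 1.0, -0.0006], [1.0, -0.008, -0.0009], [-0.0009, -0.0006, -1.0]]
shift m [0.0022 0.0011 0.0317] spin to y=+X: -0.46
drift {'scene': [440.0, 231.0], 'top': [437.0, 228.0], 'both': [440.0, 230.0]}
```

View pics/p4.png

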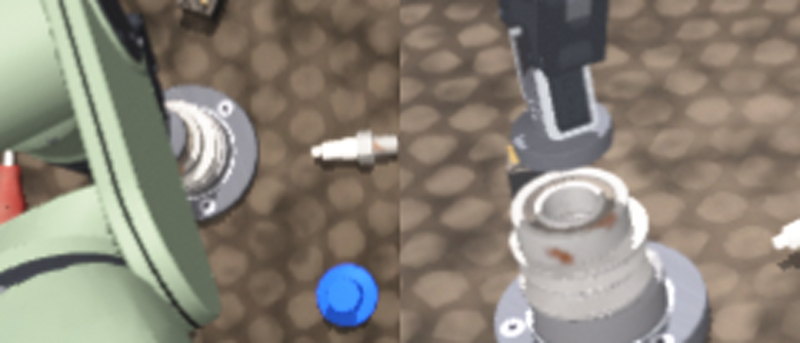

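>>> carry_out(
  commands=[
    [0.0022,0.001,0.015,0,0.1],
    [0.0022,0.001,0.025,0,0.1],
    [0.0022,0.001,0.0295,0,0.1],
    [0.0022,0.001,0.0295,0,0.1],
    [0.0022,0.001,0.0295,0,0.1],
  ],
)

```text
time_s: 30.35
tcp_pos: [439.9, 233.3, 94.4]
tcp_rot: [0.0, 0.71, 0.705, 0.0]
ft_force: [-0.1, 0.2, -1.9]
gripper_width: 21.6
grip_force: 40.2
```

>>> carry_out(
  commands=[
    [0,0,0.001,0,0.1],
    [0,0,0.002,0,0.1],
    [0,0,0.0025,0,0.1],
    [0,0,0.0025,0,0.1],
  ],
)

```text
time_s: 30.75
tcp_pos: [439.8, 233.5, 91.9]
tcp_rot: [0.0, 0.709, 0.705, 0.0]
ft_force: [0.7, -0.2, -2.7]
gripper_width: 21.7
grip_force: 40.3
```

Not yet carrying load; a touch lower, then release.

>>> carry_out(
  commands=[
    [0,0,0.0005,0,0.1],
    [0,0,0.001,0,0.1],
    [0,0,0.001,0,0.1],
  ],
)

```text
time_s: 31.05
tcp_pos: [439.8, 233.5, 91.8]
tcp_rot: [0.0, 0.709, 0.705, 0.0]
ft_force: [-2.7, -1.0, 5.9]
gripper_width: 21.7
grip_force: 41.0
```

>>> carry_out(
  commands=[
    [0,0,0,0,0.3],
    [0,0,0,0,0.5],
    [0,0,0,0,0.6],
    [0,0,0,0,0.6],
    [0,0,-0.03,0,0.6],
    [0,0,-0.07,0,0.6],
    [0,0,-0.08,0,0.3],
    [0,0,-0.08,0,0],
  ],
)

```text
time_s: 31.85
tcp_pos: [440.7, 233.9, 172.4]
tcp_rot: [0.001, 0.709, 0.705, 0.002]
ft_force: [0.2, 0.2, 0.5]
gripper_width: 23.2
grip_force: 0.0
```

>>> carry_out(
  commands=[
    [0,-0.04,0,0,0],
    [0,-0.09,0,0,0],
    [0,-0.1,0,0,0],
    [0,-0.1,0,0,0],
    [0,-0.1,0,0,0],
  ],
)

```text
time_s: 32.35
tcp_pos: [340.4, 234.3, 170.4]
tcp_rot: [0.0, 0.709, 0.705, 0.0]
ft_force: [-0.5, 1.5, -0.0]
gripper_width: -0.1
grip_force: 0.0
```

```bash
python3 chk.py drift 77 pics/p5.png; python3 st.py 440 233 113
```

```text
drift [383.2 143.7 -17.4] res [-37.91  -4.13  51.33  30.38] ['scene', 'top']
    scene area mask/model 985 926 ext [278.9 318.4 310.5 365.7] [239.7 318.1 272.6 355.4]
    top area mask/model 403 363 ext [198.5 265.9 219.8 290.9] [246.2 298.7 267.6 319.8]
drift {'scene': [439.0, 235.0], 'top': [441.0, 235.0], 'both': [439.0, 235.0]}
32.55 [340.8 234.2 170.5] F [-0.5 -0.5  0.2] w 0.3 g 0.0 q6 0.58
[[0.0075, 1.0, 0.0001], [1.0, -0.0075, -0.0002], [-0.0002, 0.0001, -1.0]]
shift m [-0.0004  0.0992  0.0575] spin to y=+X: -0.43h.py:21: RuntimeWarning: Mean of empty slice.
  return np.array([xs.mean(),ys.mean()])
  ret = ret.dtype.type(ret / rcount)
```

View pics/p5.png

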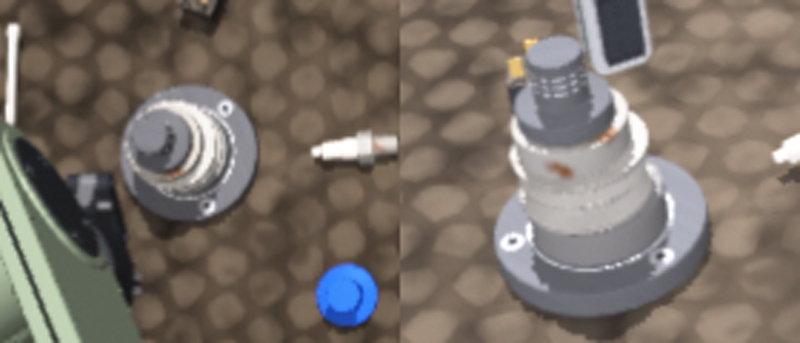

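>>> carry_out(
  commands=[
    [0,0.045,0,0,0],
    [0,0.09,0.02,0,0],
    [0,0.1,0.045,0,0],
    [0,0.1,0.053,0,0],
    [0,0.1,0.055,0,0],
    [0,0.1,0.055,0,0],
  ],
)

```text
time_s: 33.15
tcp_pos: [439.0, 233.3, 116.0]
tcp_rot: [-0.0, 0.709, 0.705, -0.0]
ft_force: [-0.9, 0.3, 0.3]
gripper_width: -0.1
grip_force: 0.0
```

>>> carry_out(
  commands=[
    [0,0,0.002,0,0],
    [0,0,0.004,0,0],
    [0,0,0.005,0,0],
    [0,0,0.005,0,0],
  ],
)

```text
time_s: 33.55
tcp_pos: [439.8, 233.8, 112.9]
tcp_rot: [0.0, 0.709, 0.705, 0.001]
ft_force: [-3.6, -0.8, 10.4]
gripper_width: 0.4
grip_force: 5.1
```

>>> carry_out(
  commands=[
    [0,0,0.001,0,0],
    [0,0,0.001,0,0],
    [0,0,0.001,0,0],
  ],
)

```text
time_s: 33.85
tcp_pos: [439.9, 233.9, 112.9]
tcp_rot: [0.0, 0.709, 0.705, 0.002]
ft_force: [-4.1, -1.3, 16.5]
gripper_width: 0.1
grip_force: 8.4
```

>>> carry_out(
  commands=[
    [0,0,-0.01,0,0],
    [0,0,-0.05,0,0],
    [0,0,-0.09,0,0],
    [0,-0.045,-0.09,0,0],
    [0,-0.09,-0.09,0,0],
    [0,-0.1,-0.09,0,0],
    [0,-0.1,-0.09,0,0],
    [0,-0.1,-0.09,0,0],
  ],
)

```text
time_s: 34.65
tcp_pos: [340.8, 234.6, 200.4]
tcp_rot: [0.0, 0.709, 0.705, 0.001]
ft_force: [0.2, 0.0, 0.3]
gripper_width: 0.1
grip_force: 0.0
```

```bash
python3 st.py; python3 chk.py bolster 0 pics/p6.png
```

```text
34.65 [340.8 234.6 200.4] F [0.2 0.  0.3] w 0.1 g 0.0 q6 0.58
[[0.0061, 1.0, 0.0023], [1.0, -0.0061, 0.0009], [0.0009, 0.0023, -1.0]]
bolster [441.9 226.  -19.1] res [ 0.23  0.04 -0.33 -0.17] ['scene', 'top']
    scene area mask/model 1697 3424 ext [147.6 308.5 218.7 358.3] [146.  310.3 220.5 368.2]
    top area mask/model 191 1808 ext [201.9 269.2 226.2 296.8] [194.3 258.5 242.5 305.8]
bolster {'scene': [439.0, 229.0], 'top': [439.0, 229.0], 'both': [439.0, 229.0]}
```

View pics/p6.png

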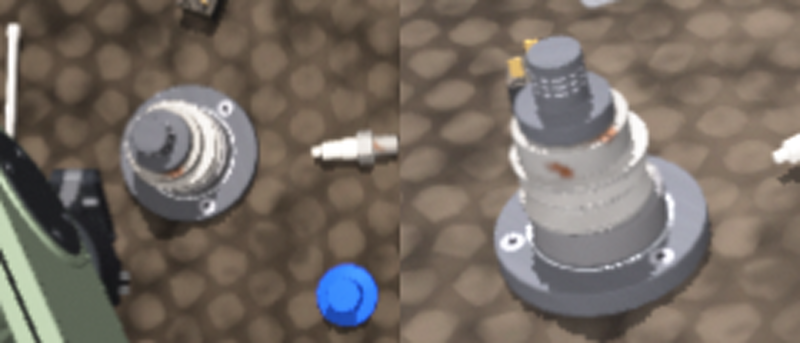

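The stack stands upright on the bolster, with the drift on top (top crop about (160,140)). The gripper is clear of it, so I'm handing in.

```bash
python3 -c "
from bench import arm
print(arm.job_done())"
```

```text
the job is handed in; nothing more can be done
None
```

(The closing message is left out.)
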